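# Shut the fastener chest and latch it

### The arm

A 6-joint arm with a two-finger parallel gripper is mounted at the origin on the work surface. World frame = base frame: x ahead of the robot, y to its left, z up, the work surface at z = 0. Lengths are in m, angles in rad, forces in N, time in s.
With the tool pointing down it reaches from about 0.4 to 0.825 m from the base axis. Payload 7 kg.
Tool frame: the origin (TCP) lies midway between the tips of the shut fingers; the grasp point (between the pads) lies 19 mm behind it; z points along the fingers, y is the line along which they close (so a half turn about z gives the same grasp; the last joint's range is limited). The gripper opens to 88 mm and grips with 3 to 60 N. Pads are 19 mm wide; open, the fingers measure 130 mm over their backs; the gripper's body (78 mm by 193 mm) begins 47 mm behind the grasp point.
Start: joints at [1.611, 0.359, 0.012, 0, -1.224, -0.288], TCP at [0.166, 0.654, 0.227] pointing down, gripper open.
Joint ranges: [-3.07, 3.07], [-1.43, 2.12], [-1.02, 1.25], [-3.03, 1.67], [-3.05, -0], [-3.03, 3.03]. Speed limits (rad/s): [2.39, 2.39, 3.01, 3.14, 3.14, 3.14].

### API

Orientations are given as [roll, pitch, yaw] about the fixed x, y, z axes, in that order (R = Rz(yaw) Ry(pitch) Rx(roll)).
In Python, from station import get_state, grab_frame, calibration, job_done, boxes_of, regions_of, spot_point gives the robot as it stands. The module is installed in compiled form; this text tells all that it offers.
- The arm moves only by the tool arm_command, never from a script. Its argument "commands" is a list of rows, each an object of numbers: "tx", "ty", "tz": the shift along the tool's x, y, z each as a share of 25 cm, from -1 to 1; "twist": the turn about the tool's z as a share of 180 degrees, from -1 to 1. A call has exactly 8 rows; each row is the pose to reach, as a shift and turn from the pose commanded when the call began, along the tool's axes at that moment, turning the shorter way round; what a row does not reach only later rows make up. A row lasts 1/12 s, in which the tool goes at most 41.7 mm and 7.16 degrees, less where a joint would pass 70% of its speed; a pose out of reach is approached as far as the arm can. A call with a number of a shift or a turn outside -1 to 1 is refused whole. A call with a gripper value outside its range is refused whole. "claw" is the opening, from 0 (shut) to 1 (fully open), set as the call begins (left out, the last holds). The fingers move at their own pace and stop on an object; "grip_force" is the grip in N (left out, the last holds). Time passes only in rows, so rows that repeat a pose let the fingers close, or fill a call up. It gives the time, the measured TCP pose, the force, the opening and the grip force at its end, in the units of the state.
- get_state(): the state, without advancing time (a new reading comes with each control period).
- grab_frame(name): name is "scene" or "top" or "wrist"; returns the picture (480x640x3 uint8, red, green, blue); there is no depth.
- calibration(name): a dict with "camera_matrix" (3x3 intrinsics, pixels), "extrinsics" (4x4, takes a point from camera to world coordinates). Camera axes: x right, y down, z forward; pixel columns grow to the right and rows downward; lengths in m; the calibration is good to about 2 mm. A picture is of the moment at which its call begins: read the wrist's pose just before it. calibration takes no time and is no camera call; for the wrist camera it gives the pose at the moment of the call.
- job_done(): hands the job in; it is judged then, once.
Trained networks look in the newest picture that a camera, given by its name, has taken for a name from the list of things; names that differ only in an ending like _2 or _b are one class to them, and where a whole thing is asked for, a point or a joint stands for the part that bears it (a point fixed in the world has none). Each returns a list of dicts, best first, with "score" (0 to 1); they miss things now and then, are a little off and sometimes report something else, mostly with a low value. They report only what shows in the picture. A call takes as long as a camera call.
- boxes_of(query, camera): "rect" ([left, top, right, bottom] in pixels, round what is visible of it).
- regions_of(query, camera): "region" (480x640 bool, what is visible of it) and "rect" ([left, top, right, bottom] in pixels, round what is visible of it).
- spot_point(query, camera): "uv" ([column, row] in pixels: a listed point, or the origin of a listed thing).
The state is a dict: "t": time; "q": joint angles; "qd": joint speeds; "joint_efforts": joint torques, N m; "eef_pos": TCP position; "ee_rot": TCP orientation; "force": force on the tool from outside, world axes, zero at the start; "moment": the same for the moment, N m; "width": finger opening in m; "gripper_force": force on a finger pad.
Only numpy, scipy, OpenCV 4.12 (cv2) and the standard library are available. Lean on these libraries where they do the work, as an engineer would, in place of code of your own. Each camera call takes 0.05 s, during which the arm holds its last target. There are 200 camera calls.

### The job

Gently shut the lid of the grey fastener chest, then swing the latch handle on its front round over the cam until it drops right down into the low notch and its tongue holds the lid shut. Do not force the handle against the end stop or press hard on the lid, leave the other things on the bench and in the chest where they are, and let go at the end.

Things in the scene. Friction and masses are not known exactly. Their poses are not given: they have to be found in the camera images.
- chest: Grey steel fastener chest fixed to the bench. Origin on the bench top right under the latch's upright pivot; x runs from the pivot into the chest, y along its front, z up. The box is 180 mm deep (chest x 40 to 220 mm), 260 mm wide (y -130 to 130), rim 102 mm above the bench. The latch stands in front of it (towards -x).
- lid: Grey lid, slab 185 x 268 x 8 mm. Origin mid hinge line on the chest's far rim (chest x 220 mm, 102 mm up); the slab runs 185 mm along lid -x, underside at lid z 0. Shut when its z is upright (top 110 mm above the bench). Starts 0.4-0.75 rad open, front edge raised. Stiff hinge (1 N m): stays where left; pushing its front half down takes 2 to 6 N until it meets bumpers at the rim.
- cam_plate: Plate on the chest front; origin on the pivot axis at its top face, 85 mm up; axes as chest. On it a dark cam, 60 mm from the pivot: counter-clockwise from above a ramp 42 mm long up to 10 mm, crest 6 mm long, notch 14 mm wide down to the plate, end stop. The cam is adjustable: the pin is in the notch somewhere in 1.18 to 1.96 rad of turn (play 0.07), unlike each time, in no reading: feel for it.
- latch_handle: Handle on the pivot: lever 18 mm wide, 10 thick, to 115 mm along its own +y, tongue 66 mm the other way (4 mm over a shut lid); lever underside 111 mm above the bench when down. A 10 mm pin under the lever, 60 mm from the pivot, rides the cam. Pressed down with 7 to 10 N, damped (drops in 0.2 s), rises at most 14 mm. Turns freely, but slides back if let go on the ramp; the ramp takes 2 to 8 N at the knob.
- latch_knob (a point): Middle of the black upright knob on the lever, a cylinder 20 mm in diameter, 44 mm tall, 100 mm from the pivot. The point is 58 mm above the plate (143 mm above the bench) when the handle is down, 10 mm higher on the crest. It can be pushed round with the fingers standing loosely either side, free to rise and drop.
- latch_turn (a joint): Turn of the handle, rad: 0 with the lever along the chest's +y, growing counter-clockwise from above; at 1.57 (about mid-range of the notch) the lever points along chest -x (away from the chest) and the tongue lies over the lid's front edge. Starts at 0 to 0.18, down, before the ramp (which begins at 0.3 to 1.0).
- tin_in: Steel tin, 66 mm diameter, 75 mm tall, standing in the chest's left (+y) compartment; origin at the middle of its underside.
- carton_in: Cardboard carton 90 x 60 x 50 mm in the chest's right compartment; origin at the middle of its underside.
- tin_tall: Steel tin with paper label, 74 mm diameter, 110 mm tall, to the left of the chest; origin at the middle of its underside.
- jar: Clear jar with steel cap, 70 mm diameter, 100 mm tall, to the right of the chest; origin at the middle of its underside.
- carton: Cardboard carton 80 x 120 x 50 mm, right of the latch; origin at the middle of its underside.
- wrench: Steel wrench 180 mm long lying left of the latch, towards the robot; origin at the middle of its underside.
- collar: Steel pipe collar, 64 mm outside, 40 mm bore, 22 mm tall, left of the latch; origin at the middle of its underside.

How it is judged:
By the outcome, as a careful person would: the job done as asked, in the order asked, and still so for the second after the job is handed in, with the robot touching nothing.
It also fails if it takes over 72 s, if anything falls off the work surface, if the arm or the gripper's body presses on something with over 40 N, if the wrist force passes 120 N, or if a joint passes its speed limit or range.

## Working session

There is one attempt and no reset: what is moved stays moved. The work goes in short steps, Python scripts to look and compute and a tool call to move; the robot and the scene stay as the last step left them, time stands still between calls to the robot, and variables do not carry over. Pictures are saved under pics/ and viewed, at most 10 in all, crops included, and the job is handed in when it is done.

Besides the shell and the picture viewer there is one more tool, called after "Emit:" by a JSON object that holds its "method" and its "body", one argument or row to a line. arm_command: Moves the arm, as the interface text tells. Shift numbers are shares of 25 cm and turn numbers shares of 180 degrees, none past 1 either way. Its arguments: {"type":"object","properties":{"commands":{"type":"array"},"claw":{"type":"number"},"grip_force":{"type":"number"}},"required":["commands"]}

```bash
mkdir -p pics
cat > h.py <<'E'
import numpy as np, cv2
from station import *
def ray(cam,uv):
    c=calibration(cam);K=np.array(c["camera_matrix"]);T=np.array(c["extrinsics"])
    d=T[:3,:3]@np.linalg.solve(K,[uv[0],uv[1],1.]);return T[:3,3],d
def atz(cam,uv,z):
    o,d=ray(cam,uv);return o+d*(z-o[2])/d[2]
def tri(a,b):
    (o1,d1),(o2,d2)=a,b
    A=np.stack([d1,-d2],1);s=np.linalg.lstsq(A,o2-o1,rcond=None)[0]
    p,q=o1+s[0]*d1,o2+s[1]*d2;return (p+q)/2,np.linalg.norm(p-q)
def save(n,cam,img=None):
    im=grab_frame(cam) if img is None else img
    cv2.imwrite(f"pics/{n}.png",im[:,:,::-1]);return im
E
python3 - <<'E'
from h import *
np.set_printoptions(precision=4,suppress=True)
a=save("s0","scene");b=save("t0","top")
r={}
for q in ["latch_knob","chest","lid","cam_plate","latch_handle"]:
    for c in ["scene","top"]:
        l=spot_point(q,c)[:2]; print(q,c,[(np.round(x["uv"],1),round(x["score"],2)) for x in l])
        if l:r[q,c]=ray(c,l[0]["uv"])
    if (q,"scene") in r and (q,"top") in r: print("  tri",tri(r[q,"scene"],r[q,"top"]))
for c in ["scene","top"]: print(c,np.array(calibration(c)["extrinsics"]))
s=get_state();print(s)
E
```

```text
latch_knob scene [(array([340.3, 310.7]), 0.93), (array([242.5, 265.8]), 0.38)]
latch_knob top [(array([255. , 240.3]), 0.92)]
  tri (array([0.5888, 0.1671, 0.1337]), np.float64(0.007203598238227952))
chest scene [(array([345.8, 298. ]), 0.89)]
chest top [(array([302.5, 250.6]), 0.75)]
  tri (array([ 0.5793,  0.071 , -0.0043]), np.float64(0.0025374087158377507))
lid scene [(array([240.1, 265.7]), 0.63), (array([288.3, 387.6]), 0.42)]
lid top [(array([316.4, 149.3]), 0.92)]
  tri (array([0.8056, 0.0401, 0.0834]), np.float64(0.007188664407163607))
cam_plate scene [(array([344.2, 279. ]), 0.75)]
cam_plate top [(array([300.6, 246.4]), 0.72), (array([391.4, 202.2]), 0.26)]
  tri (array([0.5814, 0.0716, 0.0858]), np.float64(0.004211144976109181))
latch_handle scene [(array([345.3, 274.1]), 0.81)]
latch_handle top [(array([300.1, 242.9]), 0.76)]
  tri (array([0.5828, 0.0727, 0.111 ]), np.float64(0.002318152823021263))
scene [[-0.9997 -0.007   0.0217  0.6023]
 [-0.0177  0.8394 -0.5432  0.5451]
 [-0.0144 -0.5434 -0.8393  0.9641]
 [ 0.      0.      0.      1.    ]]
top [[ 0.0122 -0.9915  0.1299  0.4165]
 [-0.9999 -0.0135 -0.0088  0.0244]
 [ 0.0104 -0.1298 -0.9915  1.4083]
 [ 0.      0.      0.      1.    ]]
{'t': 0.6, 'q': array([ 1.6111,  0.3585,  0.0119, -0.    , -1.2241, -0.2881]), 'qd': array([-0.0003, -0.0004, -0.0004,  0.0007, -0.0007, -0.001 ]), 'joint_efforts': array([  0.0006, -58.199 ,  29.3181,   6.9996,   0.0124,  -0.    ]), 'eef_pos': array([0.1656, 0.6543, 0.2266]), 'ee_rot': array([-3.1416,  0.    , -0.2478]), 'force': array([ 0.5719,  0.7123, -0.0743]), 'moment': array([ 0.0362, -0.0072,  0.    ]), 'gripper_force': 0.0, 'width': 0.0883457010453409}
```

View pics/s0.png

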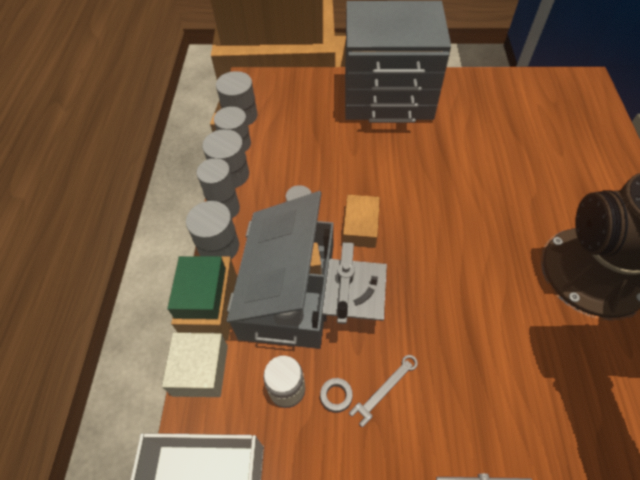

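View pics/t0.png

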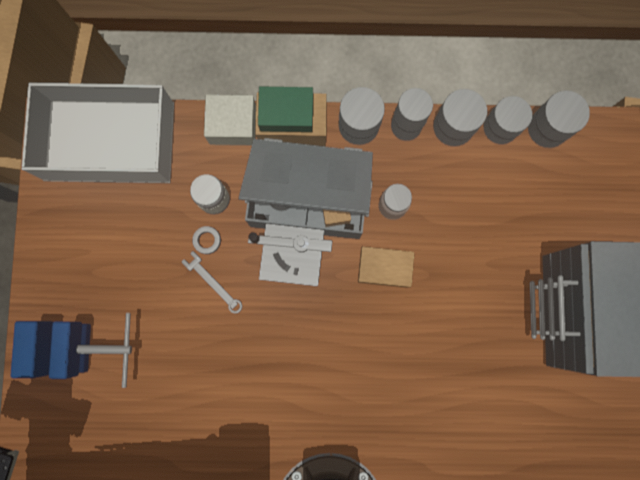

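The scene view shows the half-open lid with front corners at about (320,196) and (300,322). The knob is at (342,310) and the cam arc at about (365,292) on the plate. In the top view the pivot is at (301,243), the knob at (254,239), the cam arc runs (275,253) to (290,271), and the end stop is at (296,272).

Run:
```python
from h import *
np.set_printoptions(precision=4,suppress=True)
print("FL",tri(ray("top",(241,208)),ray("scene",(300,322))))
print("FR",tri(ray("top",(370,214)),ray("scene",(320,196))))
print("hinge mid top@.102",atz("top",(316.4,149.3),.102))
P=np.array([.582,.072]);yaw=-.139
K=atz("top",(255,240.3),.143)[:2];print("knob top",K, "scene",atz("scene",(340.3,310.7),.143))
for n,c in (("t0","top"),("s0","scene")):
    im=cv2.imread(f"pics/{n}.png").astype(int);m=np.argwhere(im.max(2)<75)
    pts=np.array([atz(c,(u,v),.09) for v,u in m])[:,:2]-P
    r=np.hypot(*pts.T);a=np.arctan2(pts[:,1],pts[:,0])-yaw-np.pi/2
    k=(abs(r-.06)<.012)&(a>.2)&(a<2.6)
    print(c,np.histogram(a[k],bins=np.arange(.2,2.6,.06)), r[k].mean())
for n,c,x,y in (("t0","top",225,190),("s0","scene",300,215)):
    im=cv2.imread(f"pics/{n}.png");cr=im[y:y+110,x:x+130];cv2.imwrite(f"pics/c_{n}.png",cv2.resize(cr,None,fx=5,fy=5,interpolation=cv2.INTER_CUBIC))
```

```text
FL (array([0.6604, 0.1971, 0.1453]), np.float64(0.015291373278087992))
FR (array([ 0.6361, -0.0734,  0.1854]), np.float64(0.0005767752553338408))
hinge mid top@.102 [0.7965 0.0402 0.102 ]
knob top [0.5841 0.1669] scene [0.5924 0.1703 0.143 ]Traceback (most recent call last):
  File "<stdin>", line 10, in <module>
  File "h.py", line 7, in atz
    o,d=ray(cam,uv);return o+d*(z-o[2])/d[2]
        ~~~^^^^^^^^
  File "h.py", line 4, in ray
    c=calibration(cam);K=np.array(c["camera_matrix"]);T=np.array(c["extrinsics"])
ValueError: time passes only in moves, steps and waits
```

```bash
sed -i 's/^def ray/from functools import lru_cache\n@lru_cache(None)\ndef cal(cam): return calibration(cam)\ndef ray/; s/c=calibration(cam)/c=cal(cam)/' h.py
python3 - <<'E'
from h import *
np.set_printoptions(precision=4,suppress=True)
P=np.array([.582,.072]);yaw=-.135
for n,c in (("t0","top"),("s0","scene")):
    im=cv2.imread(f"pics/{n}.png").astype(int);m=np.argwhere(im.max(2)<95)
    pts=np.array([atz(c,(u,v),.09) for v,u in m])[:,:2]-P
    r=np.hypot(*pts.T);a=np.arctan2(pts[:,1],pts[:,0])-yaw-np.pi/2
    k=(abs(r-.06)<.012)&(a>.2)&(a<2.6)
    print(c,len(m)); h,e=np.histogram(a[k],bins=np.arange(.2,2.6,.06));print(dict((round(float(y),2),int(x)) for x,y in zip(h,e)), r[k].mean())
for n,c,x,y in (("t0","top",225,190),("s0","scene",300,215)):
    im=cv2.imread(f"pics/{n}.png");cr=im[y:y+110,x:x+130];cv2.imwrite(f"pics/c_{n}.png",cv2.resize(cr,None,fx=5,fy=5,interpolation=cv2.INTER_CUBIC))
E
```

```text
top 59420
{0.2: 0, 0.26: 0, 0.32: 0, 0.38: 0, 0.44: 3, 0.5: 9, 0.56: 6, 0.62: 9, 0.68: 6, 0.74: 8, 0.8: 6, 0.86: 7, 0.92: 9, 0.98: 8, 1.04: 7, 1.1: 6, 1.16: 6, 1.22: 0, 1.28: 0, 1.34: 0, 1.4: 0, 1.46: 2, 1.52: 8, 1.58: 1, 1.64: 0, 1.7: 0, 1.76: 0, 1.82: 0, 1.88: 0, 1.94: 0, 2.0: 0, 2.06: 0, 2.12: 0, 2.18: 0, 2.24: 0, 2.3: 0, 2.36: 0, 2.42: 0, 2.48: 0} 0.05853958612458791
scene 69627
{0.2: 0, 0.26: 0, 0.32: 0, 0.38: 0, 0.44: 3, 0.5: 9, 0.56: 8, 0.62: 9, 0.68: 8, 0.74: 9, 0.8: 7, 0.86: 8, 0.92: 10, 0.98: 8, 1.04: 8, 1.1: 7, 1.16: 9, 1.22: 7, 1.28: 1, 1.34: 0, 1.4: 0, 1.46: 4, 1.52: 11, 1.58: 8, 1.64: 12, 1.7: 0, 1.76: 0, 1.82: 0, 1.88: 0, 1.94: 0, 2.0: 0, 2.06: 0, 2.12: 0, 2.18: 0, 2.24: 0, 2.3: 0, 2.36: 0, 2.42: 0, 2.48: 0} 0.05922692539268871
```

View pics/c_t0.png

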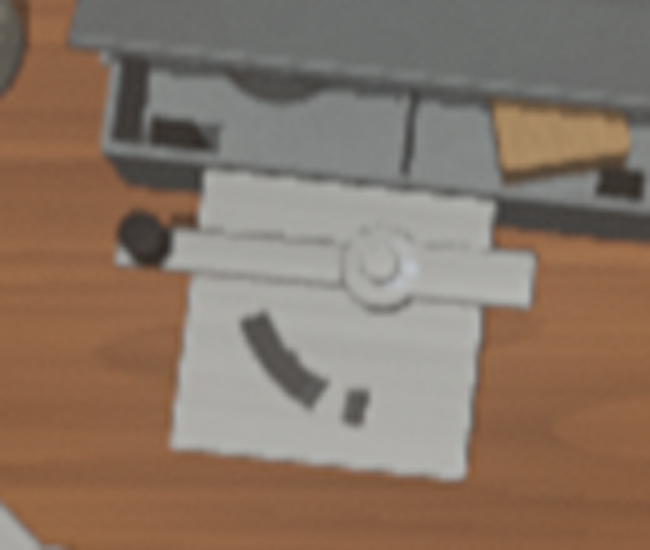

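The top crop shows the cam ramp running from about 0.48 rad, the crest ending near 1.24, and the stop at about 1.48. The notch centre should therefore be near 1.36 rad. Chest yaw is about -0.10. I'm moving over the lid with the fingers shut.

Emit:
{"method": "arm_command", "body": {
  "commands": [
    {"tx": 0.1, "ty": 0.075, "tz": -0.06},
    {"tx": 0.2, "ty": 0.15, "tz": -0.12},
    {"tx": 0.31, "ty": 0.225, "tz": -0.18},
    {"tx": 0.415, "ty": 0.3, "tz": -0.24},
    {"tx": 0.52, "ty": 0.375, "tz": -0.24},
    {"tx": 0.625, "ty": 0.45, "tz": -0.24},
    {"tx": 0.73, "ty": 0.525, "tz": -0.24},
    {"tx": 0.834, "ty": 0.6, "tz": -0.24}
  ],
  "claw": 0,
  "grip_force": 10
}}

```text
invalid input
```

Emit:
{"method": "arm_command", "body": {
  "commands": [
    {"tx": 0.1, "ty": 0.075},
    {"tx": 0.2, "ty": 0.15},
    {"tx": 0.31, "ty": 0.225},
    {"tx": 0.415, "ty": 0.3},
    {"tx": 0.52, "ty": 0.375},
    {"tx": 0.625, "ty": 0.45},
    {"tx": 0.73, "ty": 0.525},
    {"tx": 0.834, "ty": 0.6}
  ]
}}

```text
invalid input
```

Emit:
{"method": "arm_command", "body": {
  "commands": [
    {"tx": 0.1, "ty": 0.075},
    {"tx": 0.2, "ty": 0.15},
    {"tx": 0.31, "ty": 0.225},
    {"tx": 0.415, "ty": 0.3},
    {"tx": 0.52, "ty": 0.375, "twist": -0.01},
    {"tx": 0.625, "ty": 0.45, "twist": -0.02},
    {"tx": 0.73, "ty": 0.525, "twist": -0.03},
    {"tx": 0.834, "ty": 0.6, "twist": -0.047}
  ]
}}

```text
invalid input
```

Emit:
{"method": "arm_command", "body": {
  "commands": [
    {"tx": 0.1, "ty": 0.075, "tz": -0.06, "twist": 0},
    {"tx": 0.2, "ty": 0.15, "tz": -0.12, "twist": 0},
    {"tx": 0.31, "ty": 0.225, "tz": -0.18, "twist": 0},
    {"tx": 0.415, "ty": 0.3, "tz": -0.24, "twist": 0},
    {"tx": 0.52, "ty": 0.375, "tz": -0.24, "twist": 0},
    {"tx": 0.625, "ty": 0.45, "tz": -0.24, "twist": 0},
    {"tx": 0.73, "ty": 0.525, "tz": -0.24, "twist": 0},
    {"tx": 0.834, "ty": 0.6, "tz": -0.24, "twist": 0}
  ],
  "claw": 0,
  "grip_force": 10
}}

```text
t: 1.27
eef_pos: [0.3317, 0.4565, 0.287]
ee_rot: [-3.141, -0.0, -0.248]
force: [0.2, 1.1, -0.6]
width: 0.0399
gripper_force: 0.0
```

Emit:
{"method": "arm_command", "body": {
  "commands": [
    {"tx": 0.1, "ty": 0.075, "tz": 0, "twist": 0},
    {"tx": 0.2, "ty": 0.15, "tz": 0, "twist": 0},
    {"tx": 0.31, "ty": 0.225, "tz": 0, "twist": 0},
    {"tx": 0.415, "ty": 0.3, "tz": 0, "twist": 0},
    {"tx": 0.52, "ty": 0.375, "tz": 0, "twist": 0},
    {"tx": 0.625, "ty": 0.45, "tz": 0, "twist": 0},
    {"tx": 0.73, "ty": 0.525, "tz": 0, "twist": 0},
    {"tx": 0.834, "ty": 0.6, "tz": 0, "twist": 0}
  ]
}}

```text
t: 1.93
eef_pos: [0.4971, 0.2599, 0.2869]
ee_rot: [-3.141, -0.0, -0.248]
force: [-0.4, 1.3, 0.1]
width: 0.0003
gripper_force: 0.0
```

Emit:
{"method": "arm_command", "body": {
  "commands": [
    {"tx": 0.1, "ty": 0.075, "tz": 0, "twist": 0},
    {"tx": 0.2, "ty": 0.15, "tz": 0, "twist": 0},
    {"tx": 0.31, "ty": 0.225, "tz": 0, "twist": 0},
    {"tx": 0.415, "ty": 0.3, "tz": 0, "twist": 0},
    {"tx": 0.52, "ty": 0.375, "tz": 0, "twist": -0.01},
    {"tx": 0.625, "ty": 0.45, "tz": 0, "twist": -0.02},
    {"tx": 0.73, "ty": 0.525, "tz": 0, "twist": -0.03},
    {"tx": 0.834, "ty": 0.6, "tz": 0, "twist": -0.047}
  ]
}}

```text
t: 2.6
eef_pos: [0.6625, 0.0633, 0.2867]
ee_rot: [-3.141, -0.0, -0.099]
force: [0.0, 1.5, 1.0]
width: 0.0003
gripper_force: 0.0
```

Emit:
{"method": "arm_command", "body": {
  "commands": [
    {"tx": 0, "ty": 0, "tz": 0.04, "twist": 0},
    {"tx": 0, "ty": 0, "tz": 0.08, "twist": 0},
    {"tx": 0, "ty": 0, "tz": 0.11, "twist": 0},
    {"tx": 0, "ty": 0, "tz": 0.14, "twist": 0},
    {"tx": 0, "ty": 0, "tz": 0.165, "twist": 0},
    {"tx": 0, "ty": 0, "tz": 0.19, "twist": 0},
    {"tx": 0, "ty": 0, "tz": 0.215, "twist": 0},
    {"tx": 0, "ty": 0, "tz": 0.24, "twist": 0}
  ]
}}

```text
t: 3.27
eef_pos: [0.6615, 0.0652, 0.2263]
ee_rot: [-3.141, -0.0, -0.099]
force: [-1.0, -0.4, 0.2]
width: 0.0006
gripper_force: 0.0
```

Emit:
{"method": "arm_command", "body": {
  "commands": [
    {"tx": 0, "ty": 0, "tz": 0.02, "twist": 0},
    {"tx": 0, "ty": 0, "tz": 0.04, "twist": 0},
    {"tx": 0, "ty": 0, "tz": 0.06, "twist": 0},
    {"tx": 0, "ty": 0, "tz": 0.08, "twist": 0},
    {"tx": 0, "ty": 0, "tz": 0.1, "twist": 0},
    {"tx": 0, "ty": 0, "tz": 0.12, "twist": 0},
    {"tx": 0, "ty": 0, "tz": 0.14, "twist": 0},
    {"tx": 0, "ty": 0, "tz": 0.16, "twist": 0}
  ]
}}

```text
t: 3.93
eef_pos: [0.6618, 0.0646, 0.1866]
ee_rot: [-3.141, -0.001, -0.1]
force: [-1.3, -0.1, 4.5]
width: 0.0007
gripper_force: 1.9
```

Emit:
{"method": "arm_command", "body": {
  "commands": [
    {"tx": 0, "ty": 0, "tz": 0.02, "twist": 0},
    {"tx": 0, "ty": 0, "tz": 0.04, "twist": 0},
    {"tx": 0, "ty": 0, "tz": 0.06, "twist": 0},
    {"tx": 0, "ty": 0, "tz": 0.08, "twist": 0},
    {"tx": 0, "ty": 0, "tz": 0.1, "twist": 0},
    {"tx": 0, "ty": 0, "tz": 0.12, "twist": 0},
    {"tx": 0, "ty": 0, "tz": 0.14, "twist": 0},
    {"tx": 0, "ty": 0, "tz": 0.16, "twist": 0}
  ]
}}

```text
t: 4.6
eef_pos: [0.6614, 0.0647, 0.1459]
ee_rot: [3.141, 0.0, -0.1]
force: [-2.4, 0.6, 4.3]
width: 0.0005
gripper_force: 2.0
```

Emit:
{"method": "arm_command", "body": {
  "commands": [
    {"tx": 0, "ty": 0, "tz": 0.015, "twist": 0},
    {"tx": 0, "ty": 0, "tz": 0.03, "twist": 0},
    {"tx": 0, "ty": 0, "tz": 0.045, "twist": 0},
    {"tx": 0, "ty": 0, "tz": 0.06, "twist": 0},
    {"tx": 0, "ty": 0, "tz": 0.075, "twist": 0},
    {"tx": 0, "ty": 0, "tz": 0.09, "twist": 0},
    {"tx": 0, "ty": 0, "tz": 0.1, "twist": 0},
    {"tx": 0, "ty": 0, "tz": 0.11, "twist": 0}
  ]
}}

```text
t: 5.27
eef_pos: [0.6614, 0.0646, 0.1186]
ee_rot: [3.141, 0.0, -0.1]
force: [-2.9, -0.3, 3.8]
width: 0.0005
gripper_force: 1.7
```

Emit:
{"method": "arm_command", "body": {
  "commands": [
    {"tx": 0, "ty": 0, "tz": 0.004, "twist": 0},
    {"tx": 0, "ty": 0, "tz": 0.008, "twist": 0},
    {"tx": 0, "ty": 0, "tz": 0.012, "twist": 0},
    {"tx": 0, "ty": 0, "tz": 0.016, "twist": 0},
    {"tx": 0, "ty": 0, "tz": 0.02, "twist": 0},
    {"tx": 0, "ty": 0, "tz": 0.024, "twist": 0},
    {"tx": 0, "ty": 0, "tz": 0.028, "twist": 0},
    {"tx": 0, "ty": 0, "tz": 0.028, "twist": 0}
  ]
}}

```text
t: 5.93
eef_pos: [0.6616, 0.0647, 0.1118]
ee_rot: [-3.142, 0.0, -0.1]
force: [-0.8, 0.9, 0.6]
width: 0.0006
gripper_force: 0.5
```

Emit:
{"method": "arm_command", "body": {
  "commands": [
    {"tx": 0, "ty": 0, "tz": 0.001, "twist": 0},
    {"tx": 0, "ty": 0, "tz": 0.002, "twist": 0},
    {"tx": 0, "ty": 0, "tz": 0.003, "twist": 0},
    {"tx": 0, "ty": 0, "tz": 0.004, "twist": 0},
    {"tx": 0, "ty": 0, "tz": 0.005, "twist": 0},
    {"tx": 0, "ty": 0, "tz": 0.006, "twist": 0},
    {"tx": 0, "ty": 0, "tz": 0.006, "twist": 0},
    {"tx": 0, "ty": 0, "tz": 0.006, "twist": 0}
  ]
}}

```text
t: 6.6
eef_pos: [0.6617, 0.0647, 0.1117]
ee_rot: [-3.142, -0.001, -0.1]
force: [-4.6, -0.1, 9.5]
width: 0.0004
gripper_force: 4.4
```

Emit:
{"method": "arm_command", "body": {
  "commands": [
    {"tx": 0, "ty": 0, "tz": -0.06, "twist": 0},
    {"tx": 0, "ty": 0, "tz": -0.16, "twist": 0.03},
    {"tx": -0.04, "ty": -0.05, "tz": -0.28, "twist": 0.065},
    {"tx": -0.1, "ty": -0.12, "tz": -0.4, "twist": 0.1},
    {"tx": -0.16, "ty": -0.19, "tz": -0.5, "twist": 0.135},
    {"tx": -0.22, "ty": -0.26, "tz": -0.6, "twist": 0.17},
    {"tx": -0.28, "ty": -0.33, "tz": -0.6, "twist": 0.205},
    {"tx": -0.336, "ty": -0.394, "tz": -0.6, "twist": 0.24}
  ],
  "claw": 0.6
}}

```text
t: 7.27
eef_pos: [0.5882, 0.1726, 0.2627]
ee_rot: [-3.137, -0.001, -0.859]
force: [-0.0, 0.8, -0.0]
width: 0.0483
gripper_force: 0.0
```

Emit:
{"method": "arm_command", "body": {
  "commands": [
    {"tx": 0, "ty": 0, "tz": 0, "twist": 0.035},
    {"tx": 0, "ty": 0, "tz": 0, "twist": 0.07},
    {"tx": 0, "ty": 0, "tz": 0, "twist": 0.105},
    {"tx": 0, "ty": 0, "tz": 0, "twist": 0.14},
    {"tx": 0, "ty": 0, "tz": 0, "twist": 0.175},
    {"tx": 0, "ty": 0, "tz": 0, "twist": 0.21},
    {"tx": 0, "ty": 0, "tz": 0, "twist": 0.247},
    {"tx": 0, "ty": 0, "tz": 0, "twist": 0.247}
  ]
}}

```text
t: 7.93
eef_pos: [0.588, 0.1712, 0.2603]
ee_rot: [-3.141, 0.0, -1.635]
force: [0.0, -0.1, -0.9]
width: 0.053
gripper_force: 0.0
```

Run:
```python
from h import *
np.set_printoptions(precision=4,suppress=True)
s=get_state();print(s["eef_pos"],s["ee_rot"],s["width"],s["q"])
C=cal("wrist");w=save("w1","wrist");t=save("t1","top");sc=save("s1","scene")
for q,z in (("latch_knob",.143),("latch_handle",.111),("cam_plate",.085),("lid",.102),("chest",0)):
    for c in("wrist","top","scene"):
        l=spot_point(q,c)[:1]
        if l: print(q,c,l[0]["uv"],round(l[0]["score"],2),atz(c,l[0]["uv"],z))
cv2.imwrite("pics/m1.png",np.hstack([w[:,:,::-1][::2,::2],cv2.resize(t[130:300,170:430,::-1],(367,240))]))
m=cv2.resize(sc[170:350,210:410,::-1],(267,240))
```

```text
[0.588  0.1712 0.2603] [-3.1414  0.0003 -1.6355] 0.052985369542737144 [ 0.6018  0.237  -0.0815 -0.0001 -1.2519 -0.6665]
latch_knob wrist [315.2, 230.1] 0.56 [0.5902 0.1704 0.143 ]
latch_knob top [256.0, 237.8] 0.61 [0.5894 0.1649 0.143 ]
latch_knob scene [338.2, 310.3] 0.71 [0.5964 0.1695 0.143 ]
latch_handle wrist [315.4, 77.3] 0.64 [0.5835 0.0704 0.111 ]
latch_handle top [302.6, 243.3] 0.84 [0.5831 0.067  0.111 ]
latch_handle scene [345.3, 273.8] 0.73 [0.5817 0.0723 0.111 ]
cam_plate top [299.2, 245.0] 0.74 [0.5826 0.0753 0.085 ]
cam_plate scene [341.9, 279.4] 0.73 [0.5883 0.0715 0.085 ]
lid wrist [5.8, 67.2] 0.69 [0.8003 0.0488 0.102 ]
lid top [315.1, 148.9] 0.6 [0.7973 0.0431 0.102 ]
lid scene [240.4, 264.7] 0.96 [0.8046 0.0474 0.102 ]
chest wrist [316.8, 89.6] 0.74 [0.5831 0.0716 0.    ]
chest top [301.7, 250.3] 0.82 [0.5807 0.0724 0.    ]
chest scene [344.3, 298.6] 0.87 [0.5816 0.075  0.    ]
```

View pics/m1.png

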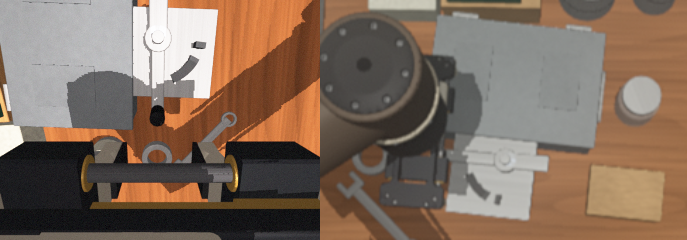

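Emit:
{"method": "arm_command", "body": {
  "commands": [
    {"tx": 0, "ty": -0.008, "tz": 0.08, "twist": 0},
    {"tx": 0, "ty": -0.008, "tz": 0.16, "twist": 0},
    {"tx": 0, "ty": -0.008, "tz": 0.24, "twist": 0},
    {"tx": 0, "ty": -0.008, "tz": 0.32, "twist": 0},
    {"tx": 0, "ty": -0.008, "tz": 0.38, "twist": 0},
    {"tx": 0, "ty": -0.008, "tz": 0.42, "twist": 0},
    {"tx": 0, "ty": -0.008, "tz": 0.46, "twist": 0},
    {"tx": 0, "ty": -0.008, "tz": 0.48, "twist": 0}
  ]
}}

```text
t: 9.5
eef_pos: [0.5897, 0.1709, 0.1395]
ee_rot: [3.141, -0.0, -1.63]
force: [0.1, -0.2, -0.3]
width: 0.052
gripper_force: 0.0
```

Run:
```python
from h import *
np.set_printoptions(precision=4,suppress=True)
s=get_state();print(s["eef_pos"],s["ee_rot"],s["width"],s["force"])
w=save("w2","wrist")
l=spot_point("latch_knob","wrist")[:1]
if l: print(l[0]["uv"],l[0]["score"],atz("wrist",l[0]["uv"],.143))
P=np.array([.583,.0715]);yaw=-.105
m=np.argwhere(w.max(2)<95)
pts=np.array([atz("wrist",(u,v),.091) for v,u in m])[:,:2]-P
r=np.hypot(*pts.T);a=np.arctan2(pts[:,1],pts[:,0])-yaw-np.pi/2
k=(abs(r-.06)<.012)&(a>.2)&(a<2.6)
h,e=np.histogram(a[k],bins=np.arange(.2,2.6,.04));print([(round(float(y),2),int(x)) for x,y in zip(h,e) if x])
```

```text
[0.5897 0.1709 0.1395] [ 3.1408 -0.0005 -1.6301] 0.05199891551525055 [ 0.1203 -0.1551 -0.2878]
[314.5, 305.7] 0.61 [0.5911 0.1696 0.143 ]
[(0.36, 5), (0.4, 28), (0.44, 19), (0.48, 7), (0.52, 1), (0.56, 1), (0.6, 4), (0.64, 2), (0.68, 4), (0.72, 8), (0.76, 8), (0.8, 9), (0.84, 9), (0.88, 14), (0.92, 12), (0.96, 13), (1.0, 16), (1.04, 17), (1.08, 17), (1.12, 19), (1.16, 18), (1.2, 10), (1.4, 31), (1.44, 197), (1.48, 82), (1.52, 71), (1.56, 57), (1.6, 11)]
```

View pics/w2.png

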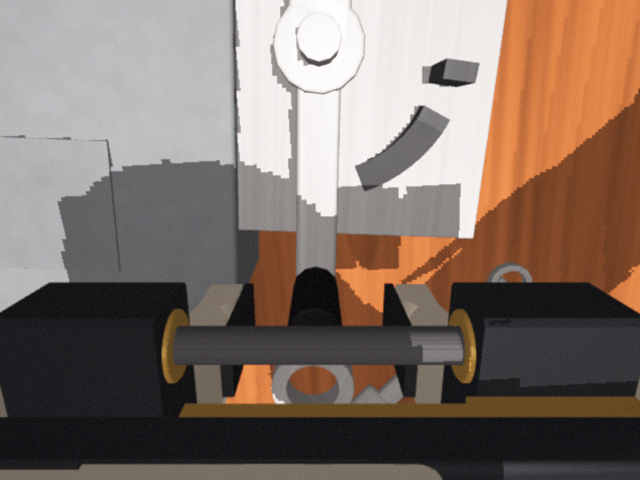

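The knob stands between the fingers at about (316,295). The notch gap runs about 1.21 to 1.43 rad. I'm closing loosely and swinging along the arc.

Emit:
{"method": "arm_command", "body": {
  "commands": [
    {"tx": 0, "ty": 0, "tz": 0, "twist": 0},
    {"tx": 0.003, "ty": 0.05, "tz": 0, "twist": -0.04},
    {"tx": 0.007, "ty": 0.074, "tz": 0, "twist": -0.06},
    {"tx": 0.012, "ty": 0.098, "tz": 0, "twist": -0.08},
    {"tx": 0.019, "ty": 0.122, "tz": 0, "twist": -0.1},
    {"tx": 0.028, "ty": 0.146, "tz": 0, "twist": -0.12},
    {"tx": 0.037, "ty": 0.168, "tz": 0, "twist": -0.14},
    {"tx": 0.049, "ty": 0.191, "tz": 0, "twist": -0.16}
  ],
  "claw": 0.33
}}

```text
t: 10.27
eef_pos: [0.5423, 0.1623, 0.142]
ee_rot: [-3.138, 0.0, -1.124]
force: [3.6, 1.3, -0.3]
width: 0.0291
gripper_force: 2.0
```

Emit:
{"method": "arm_command", "body": {
  "commands": [
    {"tx": 0.001, "ty": 0.02, "tz": 0, "twist": -0.016},
    {"tx": 0.002, "ty": 0.04, "tz": 0, "twist": -0.032},
    {"tx": 0.004, "ty": 0.06, "tz": 0, "twist": -0.048},
    {"tx": 0.008, "ty": 0.079, "tz": 0, "twist": -0.064},
    {"tx": 0.012, "ty": 0.098, "tz": 0, "twist": -0.08},
    {"tx": 0.018, "ty": 0.118, "tz": 0, "twist": -0.095},
    {"tx": 0.024, "ty": 0.136, "tz": 0, "twist": -0.111},
    {"tx": 0.031, "ty": 0.155, "tz": 0, "twist": -0.127}
  ]
}}

```text
t: 10.93
eef_pos: [0.5153, 0.1421, 0.1451]
ee_rot: [-3.127, -0.004, -0.724]
force: [1.8, 0.9, 2.9]
width: 0.0287
gripper_force: 0.3
```

```bash
cat > k.py <<'E'
from h import *
np.set_printoptions(precision=4,suppress=True)
import sys
s=get_state();p=s["eef_pos"][:2];d=p-np.array([.583,.0715])
phi=np.arctan2(d[1],d[0]);t=np.array([-np.sin(phi),np.cos(phi)])
print("t",s["t"],"phi tcp",phi,"turn",phi+.105-np.pi/2,"R",np.hypot(*d),"z",s["eef_pos"][2],"w",s["width"],"Ftan",s["force"][:2]@t,"F",s["force"],"yaw",s["ee_rot"][2])
r=[]
for c in ("scene","wrist","top"):
    save(sys.argv[1]+c[0],c);
    l=spot_point("latch_knob",c)[:1]
    if l:
        u=l[0]["uv"];r.append(ray(c,u))
        print(c,u,round(l[0]["score"],2),atz(c,u,.143),atz(c,u,.153))
if len(r)>1:print("tri01",tri(r[0],r[1]))
E
python3 k.py a
```

```text
t 10.9333 phi tcp 2.335471769174818 turn 0.8696754423799216 R 0.0978201078894573 z 0.14505624176075413 w 0.028745535431598523 Ftan -1.9600332992647973 F [1.8374 0.916  2.857 ] yaw -0.7238224300994078
wrist [306.4, 310.7] 0.86 [0.514  0.1458 0.143 ] [0.5174 0.1424 0.153 ]
```

Emit:
{"method": "arm_command", "body": {
  "commands": [
    {"tx": 0.0, "ty": 0.015, "tz": 0, "twist": -0.012},
    {"tx": 0.001, "ty": 0.03, "tz": 0, "twist": -0.024},
    {"tx": 0.003, "ty": 0.045, "tz": 0, "twist": -0.036},
    {"tx": 0.004, "ty": 0.06, "tz": 0, "twist": -0.048},
    {"tx": 0.007, "ty": 0.074, "tz": 0, "twist": -0.06},
    {"tx": 0.01, "ty": 0.089, "tz": 0, "twist": -0.072},
    {"tx": 0.014, "ty": 0.103, "tz": 0, "twist": -0.084},
    {"tx": 0.018, "ty": 0.118, "tz": 0, "twist": -0.096}
  ]
}}

```text
t: 11.9
eef_pos: [0.4951, 0.1142, 0.1424]
ee_rot: [-3.138, -0.003, -0.424]
force: [0.3, -0.6, -0.3]
width: 0.0289
gripper_force: 0.0
```

```bash
python3 k.py b
```

```text
t 11.9 phi tcp 2.6892652032617494 turn 1.2234688764668529 R 0.09772154211133963 z 0.1424124313681313 w 0.028919015108409746 Ftan 0.40196709786578805 F [ 0.2857 -0.5857 -0.3413] yaw -0.42418050122734896
wrist [308.1, 316.8] 0.58 [0.4912 0.1184 0.143 ] [0.4957 0.116  0.153 ]
```

Emit:
{"method": "arm_command", "body": {
  "commands": [
    {"tx": 0, "ty": 0.004, "tz": 0, "twist": -0.003},
    {"tx": 0, "ty": 0.008, "tz": 0, "twist": -0.006},
    {"tx": 0, "ty": 0.012, "tz": 0, "twist": -0.01},
    {"tx": 0, "ty": 0.016, "tz": 0, "twist": -0.013},
    {"tx": 0.001, "ty": 0.02, "tz": 0, "twist": -0.016},
    {"tx": 0.001, "ty": 0.024, "tz": 0, "twist": -0.019},
    {"tx": 0.001, "ty": 0.028, "tz": 0, "twist": -0.022},
    {"tx": 0.001, "ty": 0.032, "tz": 0, "twist": -0.025}
  ]
}}

```text
t: 12.87
eef_pos: [0.4904, 0.1054, 0.1405]
ee_rot: [-3.142, 0.0, -0.347]
force: [0.5, -0.2, 0.8]
width: 0.0285
gripper_force: 0.0
```

```bash
python3 k.py c
```

```text
t 12.8667 phi tcp 2.790336829960967 turn 1.3245405031660704 R 0.09865308840269059 z 0.14054455926626713 w 0.028522635123740304 Ftan 0.023739255611017678 F [ 0.462  -0.1946  0.8078] yaw -0.34745094290182
wrist [308.9, 307.9] 0.88 [0.4916 0.1092 0.143 ] [0.496  0.1073 0.153 ]
```

Emit:
{"method": "arm_command", "body": {
  "commands": [
    {"tx": 0, "ty": 0.002, "tz": 0, "twist": -0.002},
    {"tx": 0, "ty": 0.005, "tz": 0, "twist": -0.004},
    {"tx": 0, "ty": 0.008, "tz": 0, "twist": -0.006},
    {"tx": 0, "ty": 0.01, "tz": 0, "twist": -0.008},
    {"tx": 0, "ty": 0.012, "tz": 0, "twist": -0.01},
    {"tx": 0, "ty": 0.014, "tz": 0, "twist": -0.011},
    {"tx": 0, "ty": 0.016, "tz": 0, "twist": -0.013},
    {"tx": 0, "ty": 0.016, "tz": 0, "twist": -0.013}
  ]
}}

```text
t: 13.83
eef_pos: [0.489, 0.1017, 0.1406]
ee_rot: [3.142, 0.0, -0.307]
force: [0.7, 0.2, 0.4]
width: 0.0294
gripper_force: 0.0
```

```bash
python3 k.py d
```

```text
t 13.8333 phi tcp 2.830692049681402 turn 1.3648957228865055 R 0.09871079885554924 z 0.14057081457711448 w 0.02936076778848853 Ftan -0.4413888863414566 F [0.672  0.2477 0.4416] yaw -0.30701347698072645
wrist [307.9, 311.2] 0.65 [0.4888 0.1063 0.143 ] [0.4933 0.1046 0.153 ]
top [216.4, 199.9] 0.18 [0.67   0.2517 0.143 ] [0.668  0.2499 0.153 ]
tri01 (array([0.6112, 0.1288, 0.4273]), np.float64(0.14137913760119664))
```

View pics/dw.png

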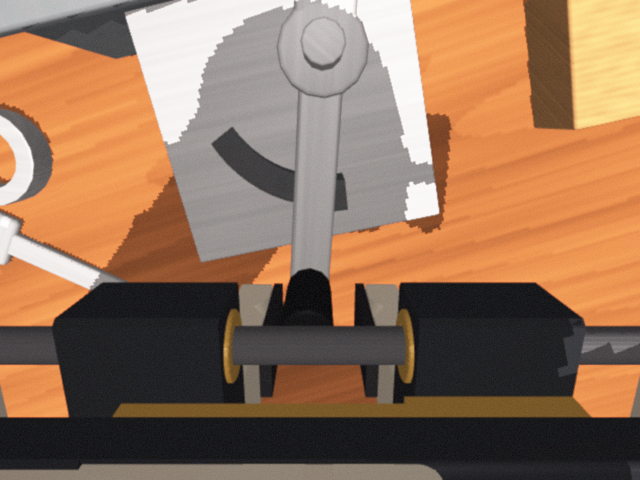

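The knob (308,300) rides against the left (pushing) finger, and the lever covers the notch next to the stop at (341,190). I'm feeling a little further.

Emit:
{"method": "arm_command", "body": {
  "commands": [
    {"tx": 0, "ty": 0.002, "tz": 0, "twist": -0.002},
    {"tx": 0, "ty": 0.004, "tz": 0, "twist": -0.003},
    {"tx": 0, "ty": 0.006, "tz": 0, "twist": -0.005},
    {"tx": 0, "ty": 0.008, "tz": 0, "twist": -0.006},
    {"tx": 0, "ty": 0.01, "tz": 0, "twist": -0.008},
    {"tx": 0, "ty": 0.012, "tz": 0, "twist": -0.01},
    {"tx": 0, "ty": 0.012, "tz": 0, "twist": -0.01},
    {"tx": 0, "ty": 0.012, "tz": 0, "twist": -0.01}
  ]
}}

```text
t: 14.8
eef_pos: [0.4882, 0.099, 0.1406]
ee_rot: [-3.141, -0.0, -0.276]
force: [0.4, 0.8, -0.4]
width: 0.029
gripper_force: 0.4
```

```bash
python3 k.py e
```

```text
t 14.8 phi tcp 2.859137607254388 turn 1.3933412804594916 R 0.09869561571020648 z 0.1405809809458713 w 0.02903498724992383 Ftan -0.8987660601110834 F [ 0.3691  0.8287 -0.4427] yaw -0.27607508866636654
wrist [306.3, 308.3] 0.57 [0.4892 0.1038 0.143 ] [0.4937 0.1022 0.153 ]
```

Emit:
{"method": "arm_command", "body": {
  "commands": [
    {"tx": 0, "ty": 0.002, "tz": 0, "twist": -0.002},
    {"tx": 0, "ty": 0.004, "tz": 0, "twist": -0.003},
    {"tx": 0, "ty": 0.006, "tz": 0, "twist": -0.005},
    {"tx": 0, "ty": 0.008, "tz": 0, "twist": -0.006},
    {"tx": 0, "ty": 0.008, "tz": 0, "twist": -0.006},
    {"tx": 0, "ty": 0.008, "tz": 0, "twist": -0.006},
    {"tx": 0, "ty": 0.008, "tz": 0, "twist": -0.006},
    {"tx": 0, "ty": 0.008, "tz": 0, "twist": -0.006}
  ]
}}

```text
t: 15.77
eef_pos: [0.4884, 0.0984, 0.1407]
ee_rot: [-3.139, -0.001, -0.257]
force: [1.5, 8.2, -2.5]
width: 0.0291
gripper_force: 3.7
```

```bash
python3 k.py f
```

```text
t 15.7667 phi tcp 2.8647138987816985 turn 1.3989175719868019 R 0.098372258440583 z 0.14068865409438286 w 0.029074600988403875 Ftan -8.299426536298663 F [ 1.5019  8.2012 -2.493 ] yaw -0.25674901983292275
scene [336.3, 395.4] 0.23 [0.5992 0.3288 0.143 ] [0.5992 0.3314 0.153 ]
wrist [310.4, 305.9] 0.85 [0.4898 0.1013 0.143 ] [0.4943 0.0999 0.153 ]
tri01 (array([0.52  , 0.2025, 0.0117]), np.float64(0.23705089866842535))
```

That is firm resistance, so the pin is at the end stop. I'm backing off, opening, lifting and looking.

Emit:
{"method": "arm_command", "body": {
  "commands": [
    {"tx": 0, "ty": -0.008, "tz": 0, "twist": 0.006},
    {"tx": 0, "ty": -0.016, "tz": 0, "twist": 0.013},
    {"tx": 0, "ty": -0.024, "tz": 0, "twist": 0.019},
    {"tx": 0, "ty": -0.024, "tz": 0, "twist": 0.019},
    {"tx": 0, "ty": -0.024, "tz": 0, "twist": 0.019},
    {"tx": 0, "ty": -0.024, "tz": 0, "twist": 0.019},
    {"tx": 0, "ty": -0.024, "tz": 0, "twist": 0.019},
    {"tx": 0, "ty": -0.024, "tz": 0, "twist": 0.019}
  ],
  "claw": 0.6
}}

```text
t: 16.73
eef_pos: [0.4891, 0.1027, 0.1405]
ee_rot: [3.141, 0.0, -0.317]
force: [-0.1, -0.6, 0.5]
width: 0.0526
gripper_force: 0.0
```

Emit:
{"method": "arm_command", "body": {
  "commands": [
    {"tx": 0, "ty": 0, "tz": -0.05, "twist": 0},
    {"tx": 0, "ty": 0, "tz": -0.13, "twist": 0},
    {"tx": 0, "ty": 0, "tz": -0.22, "twist": 0},
    {"tx": 0, "ty": 0, "tz": -0.32, "twist": 0},
    {"tx": 0, "ty": 0, "tz": -0.42, "twist": 0},
    {"tx": 0, "ty": 0, "tz": -0.52, "twist": 0},
    {"tx": 0, "ty": 0, "tz": -0.56, "twist": 0},
    {"tx": 0, "ty": 0, "tz": -0.56, "twist": 0}
  ]
}}

```text
t: 17.4
eef_pos: [0.4904, 0.1033, 0.2834]
ee_rot: [-3.138, -0.004, -0.317]
force: [0.7, -0.3, 0.9]
width: 0.0523
gripper_force: 0.0
```

Emit:
{"method": "arm_command", "body": {
  "commands": [
    {"tx": -0.05, "ty": 0, "tz": 0, "twist": 0},
    {"tx": -0.12, "ty": 0, "tz": 0, "twist": 0},
    {"tx": -0.2, "ty": 0, "tz": 0, "twist": 0},
    {"tx": -0.27, "ty": 0, "tz": 0, "twist": 0},
    {"tx": -0.3, "ty": 0, "tz": 0, "twist": 0},
    {"tx": -0.32, "ty": 0, "tz": 0, "twist": 0},
    {"tx": -0.32, "ty": 0, "tz": 0, "twist": 0},
    {"tx": -0.32, "ty": 0, "tz": 0, "twist": 0}
  ]
}}

```text
t: 18.07
eef_pos: [0.4131, 0.1278, 0.2803]
ee_rot: [3.141, 0.0, -0.316]
force: [0.1, 0.1, -0.4]
width: 0.0525
gripper_force: 0.0
```

```bash
python3 k.py g
python3 - <<'E'
from h import *
w=cv2.imread("pics/gw.png");s=cv2.imread("pics/gs.png")
cv2.imwrite("pics/gm.png",np.hstack([cv2.resize(w,(400,300)),cv2.resize(s[200:350,220:420],(400,300))]))
E
```

```text
t 18.0667 phi tcp 2.821401250856338 turn 1.3556049240614416 R 0.17896578321753023 z 0.28029505820429734 w 0.052486842783007 Ftan -0.09627551035569878 F [ 0.0587  0.082  -0.3534] yaw -0.3162297647522534
scene [391.6, 279.4] 0.89 [0.491  0.1018 0.143 ] [0.4923 0.1072 0.153 ]
wrist [316.5, 108.0] 0.75 [0.4902 0.1036 0.143 ] [0.49   0.1037 0.153 ]
top [284.4, 288.9] 0.8 [0.482  0.1024 0.143 ] [0.4815 0.1018 0.153 ]
tri01 (array([0.4908, 0.1035, 0.1458]), np.float64(0.0012402503677220083))
```

View pics/gm.png

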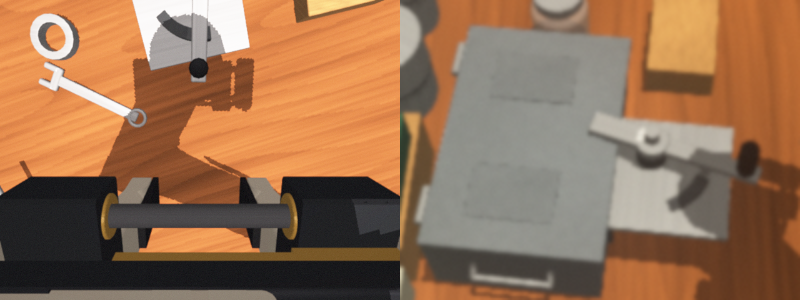

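```bash
python3 -c "
from station import *
print(job_done())"
```

```text
the job is handed in; nothing more can be done
None
```

The job is handed in: the lid is shut, the latch handle looks to be down in the notch with its tongue over the lid, and the gripper has let go. I pressed the lid to about 9.5 N and met the end stop at about 8 N. The drop is inferred from that stop contact and a knob height of 146 mm against 143 mm when down; my last lid reading was about 1.7 mm above fully shut.

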